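# Unpack a platform shaker: work the transport wedges loose, free the lock, load the jars

### The job

Put the new shaker into service: its two toothed red transport wedges are jammed in their slots, so work each one loose with small pulls to alternate sides until it slides free, and leave both in the grey tray. Then slide the shaker's yellow transport lock all the way to its end stop, and only after that stand every sample jar upright on the black platform, inside its rim; leave the beaker and the tip box where they are.

Things in the scene. Friction and masses are not known exactly. Their poses are not given: they have to be found in the camera images.
- shaker: white bench-top platform shaker, 240 (its x) x 320 (its y) mm, fixed to the counter. Origin: centre of its underside; +x points to the black platform at its rear, -x is the side with the blue control panel (towards the robot), z up. Its flat front deck, 85 mm above the counter, carries from +y to -y: wedge slot a, the lock slide, wedge slot b, all three centred at x = -80 mm, y = +125, 0 and -125 mm
- platform_mid (a point): centre of the top face of the shaker's black rubber-covered platform, 112 mm above the counter; the clear area inside its rim is 137 mm (shaker x) by 292 mm (shaker y); the aluminium rim stands 10 mm above it and is 4 mm thick. It has room for four jars in two rows (x +-35 mm, y +-60 mm from this point)
- tab_a (a point): centre of the grip tab of the red transport wedge in slot a: tab 16 mm thick (x), 30 mm wide (y), 38 mm tall (z); its axes are the shaker's while seated. Whole wedge 100 mm long, 40 g; this point lies 81 mm above its tip. Seated, it stands 29 mm above the deck (tab from 10 to 48 mm above it), and the wedge can be shifted up to 8 mm either way along y
- tab_b (a point): the same point of the other wedge, in slot b; the two wedges are identical, with the same tooth sides and axes
- wedge_a: the wedge of tab_a; origin: its tip, z towards the tab. Below the tab: a stem 10 mm wide (y), thinning (x) from 15 mm to 8 mm at the tip, with three square teeth that stick out 12 mm from the stem's edges: upper tooth on +y, middle tooth on -y, lower tooth on +y, each 6 mm high, their flat tops 44, 28 and 12 mm above the tip
- wedge_b: the wedge of tab_b, like wedge_a. To get either out: shifted 6 mm to -y it rises up to 20 mm, where the middle tooth catches; once 14 to 20 mm up, shift it across to 6 mm on the +y side, and it rises to 36 mm; once 30 to 36 mm up, shift it back to -y, and it comes free (last tooth passed at 46 mm, tip clear of the deck at 52 mm)
- slot_a (a point): centre of the mouth of wedge slot a, at deck height; axes as the shaker's. The mouth is 26 mm wide (y), its edges 4 mm thick. With the wedge centred the teeth catch under these edges and a straight pull jams; a tooth passes only while the wedge is shifted 4 to 8 mm away from that tooth's side
- slot_b (a point): centre of the mouth of wedge slot b, like slot a. In both slots a sprung rubber jaw on the +x side pinches the wedge along x with 5 to 8 N, so that about 6 to 15 N are needed to move it, less as it comes out
- lock (a joint): transport lock slide: how far the yellow grip has been slid towards the shaker's +y, in m: 0 to 0.08, where the end stop is (fully unlocked); it starts at 0 to 0.02. Moves with about 2 N and stays where it is left
- lock_top (a point): centre of the top face of the yellow lock grip: 28 mm (shaker x) by 20 mm (shaker y), 40 mm tall, standing on an aluminium track 40 mm wide, 14 mm high and 130 mm long (along shaker y)
- tray: open grey tray, 220 (x) x 150 (y) x 45 mm high, walls and floor 4 mm, fixed; origin: centre of its underside, z up. It stands to the left or the right of the shaker
- mat: flat white and blue mat, 210 (x) x 150 (y) x 4 mm, fixed, on the other side of the shaker; origin: centre of its underside. The jars start on it
- jar1_mid (a point): centre (24 mm up) of the closed amber squat sample jar with the white cap: 54 mm across up to 34 mm of height, 48 mm tall in all, cap 50 mm across, 120 g. Two to four jars are present, standing on the mat
- jar2_mid (a point): centre (24 mm up) of the closed amber squat sample jar with the blue cap: 54 mm across up to 34 mm of height, 48 mm tall in all, cap 50 mm across, 120 g. Two to four jars are present, standing on the mat
- jar3_mid (a point): centre (24 mm up) of the closed amber squat sample jar with the green cap: 54 mm across up to 34 mm of height, 48 mm tall in all, cap 50 mm across, 120 g. Two to four jars are present, standing on the mat
- jar4_mid (a point): centre (24 mm up) of the closed amber squat sample jar with the yellow cap: 54 mm across up to 34 mm of height, 48 mm tall in all, cap 50 mm across, 120 g. Two to four jars are present, standing on the mat
- beaker: glass beaker, 70 mm across, 90 mm tall; bystander beyond the tray or mat, not to be disturbed; origin: centre of its underside
- tipbox: blue box with clear lid, 80 x 120 x 60 mm; bystander beyond the tray or mat, not to be disturbed; origin: centre of its underside
- jar1: the same jar; origin: centre of its underside, z towards the cap
- jar2: the same jar; origin: centre of its underside, z towards the cap
- jar3: the same jar; origin: centre of its underside, z towards the cap
- jar4: the same jar; origin: centre of its underside, z towards the cap
Mind the look-alikes: they are no part of the job. Leave any green look-alike of the wedge_a alone.

How it is judged:
On the way, in this order (a step that is already met when the one before it is completed fails the run):
1. both wedges are out of their slots and in the tray (x of tab_a in the frame of tray between -0.115 and 0.115 m and y of tab_a in the frame of tray between -0.08 and 0.08 m and z of tab_a in the frame of tray between 0 and 0.105 m and x of tab_b in the frame of tray between -0.115 and 0.115 m and y of tab_b in the frame of tray between -0.08 and 0.08 m and z of tab_b in the frame of tray between 0 and 0.105 m), for 0.2 s.
2. the lock grip is at its end stop (value of joint lock above 0.076 m), for 0.2 s.
At the end, for the whole second after the job is handed in: Both wedges lie (or stand) in the grey tray, at rest; the lock grip is within 4 mm of its end stop (joint above 0.076); every jar present stands upright (within 0.12 rad) on the platform with its centre inside the rim, at rest (all of step 1 and value of joint lock above 0.076 m and x of jar1_mid in the frame of shaker between -0.026 and 0.111 m and y of jar1_mid in the frame of shaker between -0.146 and 0.146 m and z of jar1_mid in the frame of shaker between 0.128 and 0.145 m and angle between each of jar1, jar2, jar3, jar4's own z axis and vertical below 0.12 rad and linear speed of each of jar1, jar2, jar3, jar4, wedge_a, wedge_b below 0.03 m/s and x of jar2_mid in the frame of shaker between -0.026 and 0.111 m and y of jar2_mid in the frame of shaker between -0.146 and 0.146 m and z of jar2_mid in the frame of shaker between 0.128 and 0.145 m and x of jar3_mid in the frame of shaker between -0.026 and 0.111 m and y of jar3_mid in the frame of shaker between -0.146 and 0.146 m and z of jar3_mid in the frame of shaker between 0.128 and 0.145 m and x of jar4_mid in the frame of shaker between -0.026 and 0.111 m and y of jar4_mid in the frame of shaker between -0.146 and 0.146 m and z of jar4_mid in the frame of shaker between 0.128 and 0.145 m); the robot touches nothing.
It fails at once if a jar is put on the platform before the lock has been slid to its end stop (value of joint lock below 0.074 m and ((x of jar1_mid in the frame of shaker between -0.026 and 0.111 m and y of jar1_mid in the frame of shaker between -0.146 and 0.146 m and z of jar1_mid in the frame of shaker between 0.128 and 0.145 m) or (x of jar2_mid in the frame of shaker between -0.026 and 0.111 m and y of jar2_mid in the frame of shaker between -0.146 and 0.146 m and z of jar2_mid in the frame of shaker between 0.128 and 0.145 m) or (x of jar3_mid in the frame of shaker between -0.026 and 0.111 m and y of jar3_mid in the frame of shaker between -0.146 and 0.146 m and z of jar3_mid in the frame of shaker between 0.128 and 0.145 m) or (x of jar4_mid in the frame of shaker between -0.026 and 0.111 m and y of jar4_mid in the frame of shaker between -0.146 and 0.146 m and z of jar4_mid in the frame of shaker between 0.128 and 0.145 m))).
It fails at once if the beaker or the tip box is moved more than 3 cm (distance of any of beaker, tipbox from where it was at the start of the episode above 0.03 m).
Of jar1, jar2, jar3, jar4 only 2 to 4 are there at a start; the rules pass over those that are not, and their reading is None.
At some moment in a run one of jar1, jar2, jar3, jar4 may be knocked a few centimetres aside while the robot is not near it.
It also fails if it takes over 208 s, if anything falls off the work surface, if the arm or the gripper's body presses on something with over 40 N, if the wrist force passes 120 N, or if a joint passes its speed limit or range.

### The arm

A 6-joint arm with a two-finger parallel gripper is mounted at the origin on the work surface. World frame = base frame: x ahead of the robot, y to its left, z up, the work surface at z = 0. Lengths are in m, angles in rad, forces in N, time in s.
With the tool pointing down it reaches from about 0.25 to 0.85 m from the base axis. Payload 12.5 kg.
Tool frame: the origin (TCP) lies midway between the tips of the shut fingers; the grasp point (between the pads) lies 19 mm behind it; z points along the fingers, y is the line along which they close (so a half turn about z gives the same grasp; the last joint's range is limited). The gripper opens to 93 mm and grips with 3 to 60 N. Pads are 15 mm wide; open, the fingers measure 128 mm over their backs; the gripper's body (75 mm by 188 mm) begins 65 mm behind the grasp point.
Start: joints at [-1.352, 0.351, 1.652, -0, 1.139, -0.085], TCP at [0.165, -0.525, 0.194] pointing down, gripper open.
Joint ranges: [-2.75, 2.75], [-0.79, 2.1], [0.01, 2.65], [-1.57, 4.71], [0.07, 3.14], [-2.87, 2.87]. Speed limits (rad/s): [2.22, 2.22, 2.79, 3.14, 3.14, 3.14].

### API

Orientations are given as a 3x3 rotation matrix whose columns are the frame's x, y, z axes.
In Python, from station import ctrl gives the robot as it stands. Calls block until the motion is done:
- ctrl.move_to(position, orientation): joint-space move of the TCP to a pose.
- ctrl.move_l(position, orientation=None, speed=0.15): straight line of the TCP; orientation=None keeps the orientation; speed is the mean speed in m/s.
- ctrl.set_joints(angles): joint-space move.
- ctrl.move_gripper(opening): opening from 0.0 (shut) to 1.0 (fully open); the grip force is fixed at half the most; returns when the fingers have stopped.
- ctrl.wait(seconds).
- ctrl.ik(position, orientation): joint angles nearest the present ones, or None.
- ctrl.get_state(): the state.
- ctrl.grab_frame(name): name is "side" or "top" or "wrist"; returns (picture, depth): 400x640x3 uint8, red, green, blue; 400x640 float32, m along the optical axis (not along the pixel's ray), 0 where there is no reading.
- ctrl.calibration(name): a dict with "K" (3x3 intrinsics, pixels), "xyz" and "rotation" of the camera in the world; the wrist camera has in their place "mount" (4x4, takes a point from camera to tool coordinates, whose origin is the TCP and whose axes are the flange's). Camera axes: x right, y down, z forward; pixel columns grow to the right and rows downward; lengths in m; the calibration is good to about 2 mm. A picture is of the moment at which its call begins: read the wrist's pose just before it. calibration takes no time and is no camera call.
A pose or a line that the arm cannot do raises ctrl.IKError and nothing moves.
- ctrl.job_done(): hands the job in; it is judged then, once.
The state is a dict: "t": time; "q": joint angles; "qd": joint speeds; "effort": joint torques, N m; "position": TCP position; "ee_rot": TCP orientation; "force": force on the tool from outside, world axes, zero at the start; "ft_torque": the same for the moment, N m; "grip_width": opening from 0.0 (shut) to 1.0 (fully open); "gripper_force": force on a finger pad.
Only numpy, scipy, OpenCV 4.12 (cv2) and the standard library are available. Lean on these libraries where they do the work, as an engineer would, in place of code of your own. Each camera call takes 0.05 s, during which the arm holds its last target. There are 200 camera calls.

## Working session

There is one attempt and no reset: what is moved stays moved. The work goes in short steps, each a Python script; the robot and the scene stay as the last script left them, time stands still between calls to the robot, and variables do not carry over. Pictures are saved under pics/ and viewed, at most 14 in all, crops included, and the job is handed in when it is done.

```bash
ls; mkdir -p pics
python3 - <<'E'
from station import ctrl
import cv2,numpy as np
for n in("top","side"):
    im,d=ctrl.grab_frame(n); cv2.imwrite(f"pics/{n}0.png",im[...,::-1]); np.savez(f"{n}0.npz",im=im,d=d)
    print(n,ctrl.calibration(n))
print(ctrl.calibration("wrist")); s=ctrl.get_state(); print(s)
E
```

```text
pics
top {'K': array([[443.13649014,   0.        , 324.95566577],
       [  0.        , 443.13649014, 196.70554876],
       [  0.        ,   0.        ,   1.        ]]), 'xyz': array([3.69806325e-01, 5.43362876e-05, 1.32921780e+00]), 'rotation': array([[-0.00294087, -0.98928187,  0.14598879],
       [-0.99999396,  0.00263886, -0.00226234],
       [ 0.00185284, -0.14599456, -0.98928366]])}
side {'K': array([[442.41077457,   0.        , 323.50571132],
       [  0.        , 442.41077457, 202.98145723],
       [  0.        ,   0.        ,   1.        ]]), 'xyz': array([0.11297094, 0.6500945 , 0.90882297]), 'rotation': array([[-0.83189177, -0.40017563,  0.38446788],
       [-0.554915  ,  0.59357264, -0.58287294],
       [ 0.00504193, -0.69823419, -0.71585166]])}
{'K': array([[302.05785752,   0.        , 320.03171152],
       [  0.        , 302.05785752, 192.80096528],
       [  0.        ,   0.        ,   1.        ]]), 'mount': array([[ 5.91389912e-04, -9.65175066e-01, -2.61604171e-01,
         7.26199917e-02],
       [ 9.99999772e-01,  6.55960855e-04, -1.59505427e-04,
         7.7253169
[... 267 characters left out ...]
05,
        1.13909862e+00, -8.46090690e-02]), 'qd': array([-0.00046255, -0.00135715, -0.00148285, -0.0008929 ,  0.00047665,
       -0.00226188]), 'effort': array([ 2.66399747e-04, -4.98028493e+01, -2.85705364e+01,  6.99645909e-02,
        2.38265778e-02, -2.84026720e-05]), 'position': array([ 0.16450009, -0.52449297,  0.1938583 ]), 'ee_rot': array([[ 9.54200398e-01,  2.99168105e-01, -2.11504085e-04],
       [ 2.99168163e-01, -9.54199871e-01,  1.00789233e-03],
       [ 9.97120684e-05, -1.02500655e-03, -9.99999470e-01]]), 'force': array([-0.11425537, -0.6525694 , -1.00333661]), 'ft_torque': array([-0.0096373 , -0.01046933,  0.01779922]), 'gripper_force': 0.0, 'grip_width': 1.0049901423571608}
```

View pics/top0.png

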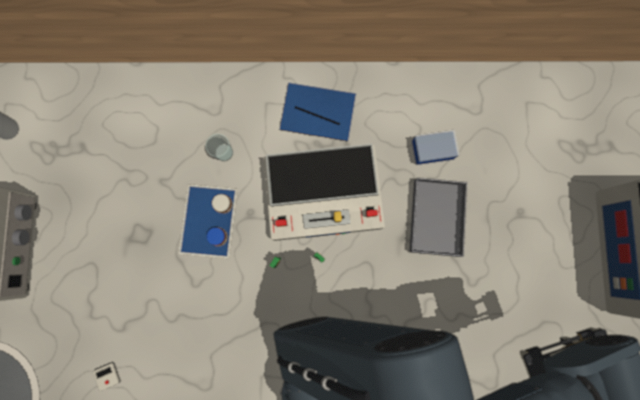

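View pics/side0.png

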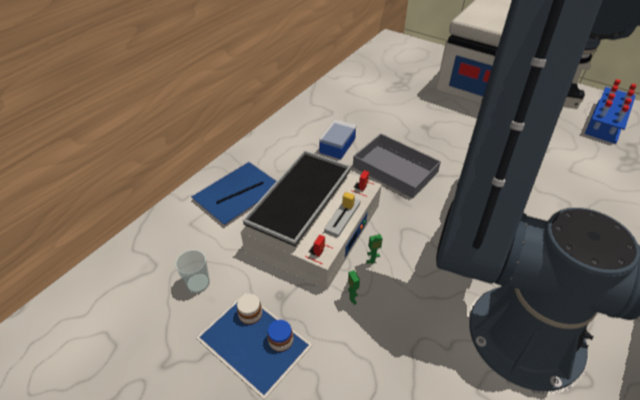

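Top view: two jars, white cap (221,203) and blue cap (216,236), stand on the mat at left. The tray is at right (437,217) and the tip box beyond it (435,147). The beaker is at (219,148). There are four wedge-like things: red at (281,222) and (370,212) sit in the deck slots, and green at (276,262) and (319,257) stand on the counter. The red ones fit the description by colour and by being in the slots. The lock grip is at (338,216).

```bash
cat > h.py <<'E'
from station import ctrl
import cv2,numpy as np
def cam(n,s=None):
    c=ctrl.calibration(n); 
    if n!="wrist": return c["K"],np.array(c["rotation"]),np.array(c["xyz"])
    s=s or ctrl.get_state(); R=s["ee_rot"]; M=c["mount"]
    return c["K"],R@M[:3,:3],R@M[:3,3]+s["position"]
def shot(n,save=None):
    c=cam(n); im,d=ctrl.grab_frame(n)
    if save: cv2.imwrite(f"pics/{save}.png",im[...,::-1])
    return im,d,c
def onplane(uv,z,c):
    K,R,t=c; uv=np.atleast_2d(np.asarray(uv,float))
    r=(R@np.linalg.inv(K)@np.c_[uv,np.ones(len(uv))].T).T
    return t+r*((z-t[2])/r[:,2])[:,None]
def cloud(d,c):
    K,R,t=c; v,u=np.indices(d.shape)
    p=np.stack([(u-K[0,2])/K[0,0]*d,(v-K[1,2])/K[1,1]*d,d],-1)
    return p@R.T+t
def mask(im,lo,hi):
    m=cv2.inRange(cv2.cvtColor(im,cv2.COLOR_RGB2HSV),np.array(lo),np.array(hi))
    return m
def red(im): return mask(im,(0,150,70),(8,255,255))|mask(im,(172,150,70),(180,255,255))
def blobs(m,amin=20):
    n,l,s,c=cv2.connectedComponentsWithStats(m)
    return [(c[i],s[i,4],l==i) for i in range(1,n) if s[i,4]>=amin]
def down(yaw):  # tool y along -shaker y, tool x along shaker x
    c,s=np.cos(yaw),np.sin(yaw); return np.array([[c,s,0],[s,-c,0],[0,0,-1.]])
E
python3 - <<'E'
from h import *
z=np.load("top0.npz"); im,d=z["im"],z["d"]; c=cam("top"); P=cloud(d,c)
roi=np.zeros(d.shape,bool); roi[60:262,150:480]=1
def rect(m,nm):
    q=P[m][:,:2].astype(np.float32); r=cv2.minAreaRect(q); print(nm,np.round(r[0],4),np.round(r[1],3),round(r[2],2),m.sum(),np.round(np.median(P[m][:,2]),3))
dark=roi&(im.max(2)<45)&(d>0)
for ce,a,m in blobs(dark.astype(np.uint8),500): rect(m&(P[...,2]>.1),"dark %s"%np.round(ce))
hi=roi&(P[...,2]>.07)&(P[...,2]<.13)
hi=cv2.morphologyEx(hi.astype(np.uint8),cv2.MORPH_OPEN,np.ones((3,3)))
for ce,a,m in blobs(hi,500): rect(m,"high")
tr=roi.copy(); tr[:,:400]=0; tr[:170]=0; tr&=(P[...,2]>.02)&(P[...,2]<.07); rect(tr,"traywall")
m=red(im)>0
for ce,a,mm in blobs((m&roi).astype(np.uint8),8): q=P[mm]; print("red",ce,a,np.round(np.median(q,0),3),np.round(q[:,2].max(),3),np.round(onplane(ce,.125,c),4))
y=mask(im,(20,130,80),(33,255,255))>0
for ce,a,mm in blobs((y&roi).astype(np.uint8),8): print("yel",ce,a,np.round(np.median(P[mm],0),3),np.round(onplane(ce,.135,c),4))
E
```

```text
dark [322. 174.] [0.6137 0.0065] [0.128 0.284] 5.91 4505 0.112
high [0.5695 0.0034] [0.239 0.321] 5.96 9335 0.11
traywall [ 0.5018 -0.3348] [0.152 0.221] 84.35 723 0.042
red [371.2295082  212.31147541] 61 [ 0.504 -0.128  0.133] 0.137 [[ 0.5041 -0.1291  0.125 ]]
red [280.57377049 222.03278689] 61 [0.477 0.119 0.133] 1.329 [[0.4781 0.1184 0.125 ]]
yel [337.1641791  216.34328358] 67 [ 0.493 -0.035  0.14 ] [[ 0.4922 -0.0356  0.135 ]]
```

Run:
```python
from h import *
yaw=np.radians(5.95)
ctrl.move_gripper(0.6)
for i,(x,y) in enumerate([(.45,-.13),(.43,.118)]):
    ctrl.move_to([x,y,.27],down(yaw)); ctrl.wait(.2)
    im,d,c=shot("wrist","w%d"%i); np.savez("w%d.npz"%i,im=im,d=d); P=cloud(d,c)
    for ce,a,m in blobs(red(im),100):
        t=m&(P[...,2]>.125)&(P[...,2]<.14)
        q=P[t][:,:2].astype(np.float32); print("red",ce.round(),a,np.median(P[t],0).round(4)); r=cv2.minAreaRect(q); print(np.round(r[0],4),np.round(r[1],4),r[2])
    for ce,a,m in blobs(mask(im,(20,130,80),(33,255,255)),100):
        t=m&(P[...,2]>.132)&(P[...,2]<.15)
        if t.sum()>20: q=P[t][:,:2].astype(np.float32); r=cv2.minAreaRect(q); print("yel",ce.round(),np.round(r[0],4),np.round(r[1],4),r[2],P[t][:,2].mean())
print(ctrl.get_state()["t"])
```

```text
red [102. 130.] 775 [0.4765 0.1141 0.1327]
[0.4765 0.1174] [0.0153 0.0316] 4.458680629730225
red [324. 131.] 401 [ 0.5022 -0.13    0.1328]
[ 0.5021 -0.13  ] [0.0148 0.0278] 5.920483112335205
yel [237. 131.] [ 0.4926 -0.0366] [0.0269 0.0204] 5.669308185577393 0.13861285464493184
red [544. 136.] 814 [ 0.502  -0.1267  0.1325]
[ 0.5021 -0.1297] [0.016  0.0304] 5.83224630355835
red [322. 137.] 416 [0.4762 0.1186 0.1328]
[0.4761 0.119 ] [0.015 0.028] 5.732722282409668
yel [463. 136.] [ 0.4922 -0.0351] [0.0274 0.0188] 6.154537677764893 0.13836421172907826
4.1583
```

View pics/w0.png

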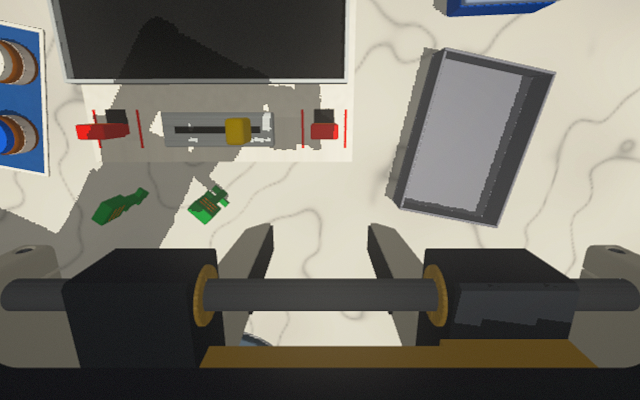

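The wrist view shows the red tab b upright in its slot at (324,131), the lock grip at (237,131), and the green look-alikes on the counter at (120,205) and (208,203). The red wedges are the ones meant. I'll start with wedge b.

```bash
cat >> h.py <<'E'
YAW=np.radians(5.95); R0=down(YAW); UX=R0[:,0]; UY=-R0[:,1]; UZ=np.array([0,0,1.])
def st(tag):
    s=ctrl.get_state(); print(tag,"t%.1f"%s["t"],np.round(s["position"],4),"F",np.round(s["force"],1),"w%.3f g%.1f"%(s["grip_width"],s["gripper_force"])); return s
def pull(p):
    p=np.array([p[0],p[1],.0965])
    ctrl.move_to(p+.09*UZ,R0); ctrl.move_l(p,speed=.08); st("pre"); ctrl.move_gripper(0.0); st("grip")
    for dy,dz in [(-6,0),(-6,17),(6,17),(6,33),(-6,33),(-6,60)]:
        ctrl.move_l(p+UY*dy*1e-3+UZ*dz*1e-3,speed=.03); st((dy,dz))
E
python3 - <<'E'
from h import *
pull((.502,-.1300))
ctrl.wait(.1); shot("side","s1")
E
```

```text
pre t6.5 [ 0.5023 -0.1301  0.0969] F [-0.4  0.2 -0.4] w0.599 g0.0
grip t7.0 [ 0.502  -0.1299  0.0966] F [-0.7  1.7  2.9] w0.319 g30.0
(-6, 0) t7.4 [ 0.5025 -0.1351  0.0965] F [0.3 6.3 4.8] w0.317 g30.1
(-6, 17) t8.1 [ 0.5027 -0.1361  0.114 ] F [-3.5 -0.2  3.1] w0.319 g30.0
(6, 17) t8.7 [ 0.5016 -0.1245  0.1137] F [-2.4 -4.1  1.6] w0.320 g30.0
(6, 33) t9.3 [ 0.5017 -0.1239  0.1301] F [-3.9  1.2  3.6] w0.318 g30.0
(-6, 33) t9.9 [ 0.5026 -0.1357  0.1293] F [-2.8  3.3 -0.5] w0.322 g30.0
(-6, 60) t10.9 [ 0.5027 -0.1359  0.1565] F [-0.7  0.2 -0.1] w0.319 g30.0
```

```bash
cat >> h.py <<'E'
TR=np.radians(-5.65); RT=down(TR)
def totray(dx,dy):
    s=ctrl.get_state(); ctrl.move_l(s["position"]+[0,0,.06],speed=.15)
    p=np.array([.502,-.335,0])+RT[:,0]*dx-RT[:,1]*dy
    ctrl.move_to(p+.2*UZ,RT); shot("side","tr%d"%(ctrl.get_state()["t"])); ctrl.move_l(p+.071*UZ,speed=.12); ctrl.wait(.2); st("tray")
    ctrl.move_gripper(.6); ctrl.wait(.4); ctrl.move_l(p+.2*UZ,speed=.15); st("up")
E
python3 - <<'E'
from h import *
totray(0,.035)
im,d,c=shot("side","s2")
for f in("s2",): 
    a=cv2.imread("pics/%s.png"%f)
import glob; b=cv2.imread(glob.glob("pics/tr1*.png")[0])
cv2.imwrite("pics/cmp.png",np.hstack([cv2.resize(x[60:300,240:480],(400,400)) for x in(b,a)]))
E
```

```text
tray t13.8 [ 0.5057 -0.3003  0.0715] F [-0.5 -0.6 -0.9] w0.321 g30.0
up t15.9 [ 0.505  -0.2999  0.1991] F [1.2 0.5 0.6] w0.601 g0.0
```

View pics/cmp.png

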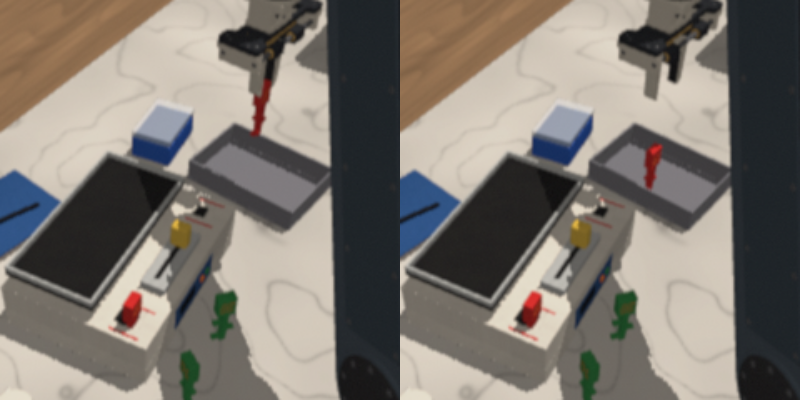

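The first wedge is free and standing in the tray, at about (652,165) in the right crop. Next is wedge a.

Run:
```python
from h import *
s=ctrl.get_state(); ctrl.move_l(s["position"]+[0,0,.08],speed=.2)
ctrl.move_to([.4762,.119,.26],R0)
pull((.4762,.1190))
ctrl.move_l(ctrl.get_state()["position"]+[0,0,.06])
totray(.03,-.035)
ctrl.move_l(ctrl.get_state()["position"]+[0,0,.08],speed=.2)
shot("side","s3"); a=cv2.imread("pics/s3.png"); cv2.imwrite("pics/s3c.png",cv2.resize(a[60:300,240:480],(400,400)))
```

```text
pre t19.7 [0.4765 0.119  0.0969] F [-0.6  0.4 -0.3] w0.600 g0.0
grip t20.2 [0.4763 0.119  0.0966] F [0.6 0.8 1.6] w0.314 g30.0
(-6, 0) t20.6 [0.4769 0.1135 0.0966] F [-0.5  4.9  1.7] w0.317 g30.0
(-6, 17) t21.3 [0.4769 0.1129 0.1139] F [-4.1 -0.8  5.4] w0.319 g30.0
(6, 17) t21.8 [0.4755 0.1247 0.1135] F [-1.7 -3.4  0.3] w0.317 g30.0
(6, 33) t22.5 [0.4761 0.1252 0.1301] F [-2.9 -0.9  3.7] w0.317 g30.0
(-6, 33) t23.1 [0.477  0.1133 0.1295] F [-1.8  3.5  0.2] w0.319 g30.0
(-6, 60) t24.1 [0.4769 0.113  0.1565] F [ 0.   1.2 -0.5] w0.321 g30.0
tray t28.5 [ 0.5286 -0.3729  0.0716] F [-0.7  0.4 -0.9] w0.317 g30.0
up t30.5 [ 0.528  -0.3725  0.199 ] F [0.6 0.4 0.1] w0.599 g0.0
```

View pics/s3c.png

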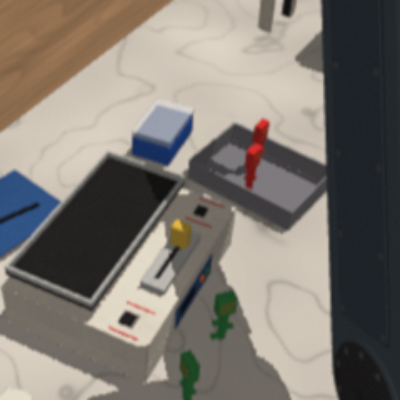

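Both wedges are standing in the tray, at (260,130) and (254,160) in the crop, and both slots are empty. Now the lock.

Run:
```python
from h import *
p=np.array([.4924,-.0358,.108])
ctrl.move_to(p+.1*UZ,R0); ctrl.move_l(p,speed=.1); st("pre"); ctrl.move_gripper(0.); s=st("grip")
p=s["position"]
for k in [.04,.062]+list(np.arange(.065,.082,.0015)):
    ctrl.move_l(p+UY*k,speed=.05); ctrl.wait(.1); s=st("%.4f"%k)
    if abs(s["force"]@UY)>12: break
ctrl.wait(.3); ctrl.move_gripper(.5); ctrl.move_l(ctrl.get_state()["position"]+[0,0,.15],speed=.15)
# look at lock and jars
ctrl.move_to([.44,.16,.33],R0); ctrl.wait(.2)
im,d,c=shot("wrist","w3"); P=cloud(d,c)
t=(mask(im,(20,130,80),(33,255,255))>0)&(P[...,2]>.132)&(P[...,2]<.15)
r=cv2.minAreaRect(P[t][:,:2].astype(np.float32)); print("lock",r, "joint",np.array(r[0])@UY[:2]+.0562+.04)
t=(P[...,2]>.046)&(P[...,2]<.06)&(P[...,1]>.15)&(d>0)
for ce,a,m in blobs(t.astype(np.uint8),200):
    e=cv2.minEnclosingCircle(P[m][:,:2].astype(np.float32)); print("jar",ce.round(),a,np.round(e[0],4),round(e[1],4),np.median(P[m][:,2]),np.median(im[m],0))
st("end")
```

```text
pre t33.6 [ 0.4928 -0.0359  0.1085] F [-0.  -0.2  0.6] w0.602 g0.0
grip t34.2 [ 0.4924 -0.0358  0.1081] F [-0.5  0.4  1.6] w0.209 g30.0
0.0400 t35.3 [0.4883 0.0041 0.1081] F [-1.5  1.4  0.6] w0.211 g30.0
0.0620 t36.0 [0.486  0.0261 0.1081] F [-0.1  2.5  1.1] w0.211 g30.0
0.0650 t36.3 [0.4857 0.0289 0.1081] F [ 0.3  0.1 -0. ] w0.211 g30.0
0.0665 t36.7 [0.4855 0.0303 0.1081] F [-0.3 -1.1  0.3] w0.206 g30.0
0.0680 t37.0 [0.4854 0.0319 0.1081] F [ 0. -1.  1.] w0.212 g30.0
0.0695 t37.4 [0.4852 0.0335 0.108 ] F [-0.9 -0.5  0.2] w0.209 g30.0
0.0710 t37.7 [0.485  0.0348 0.1081] F [-0.5 -3.  -0.4] w0.209 g30.0
0.0725 t38.1 [0.4851 0.0351 0.1081] F [  0.3 -13.2  -0.6] w0.212 g30.0
lock ((0.4852903485298157, 0.03398872911930084), (0.027677273377776146, 0.02029506117105484), 5.072277069091797) joint 0.07970016348527562
jar [230.  80.] 977 [0.5419 0.3014] 0.0249 0.051894140921516174 [137. 133. 121.]
jar [220. 145.] 836 [0.4447 0.3138] 0.0251 0.05188787101507067 [ 36.  63. 119.]
end t41.1 [0.4402 0.1591 0.3292] F [-0.3 -0.3 -0.1] w0.499 g0.0
```

View pics/w3.png

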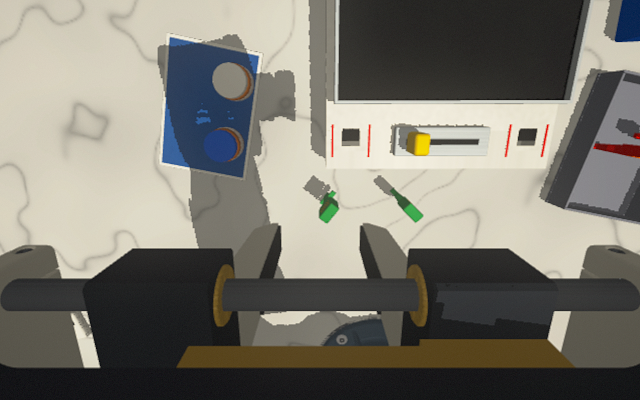

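The wrist view shows the yellow grip at the +y end of its track (419,145). Joint estimate is 0.0797 and the end stop was felt at 13 N. The white jar is at (232,80) and the blue one at (222,145), with no others on the mat. Now the jars.

```bash
cat >> h.py <<'E'
PM=np.array([.6137,.0065,0])
def jars(zlo,zhi,ylo=.15):
    im,d,c=shot("wrist"); P=cloud(d,c); t=(P[...,2]>zlo)&(P[...,2]<zhi)&(P[...,1]>ylo)&(d>0); o=[]
    for ce,a,m in blobs(t.astype(np.uint8),200):
        e=cv2.minEnclosingCircle(P[m][:,:2].astype(np.float32))
        if .021<e[1]<.03: o.append((np.array(e[0]),np.median(im[m],0)))
    return o
def place(pick,dy):
    p=np.array([*pick,0]); q=PM+UY*dy
    ctrl.move_gripper(1.); ctrl.move_to(p+.12*UZ,R0); ctrl.move_l(p+.008*UZ,speed=.12); ctrl.move_gripper(0.); st("grip")
    ctrl.move_l(p+.25*UZ,speed=.2); ctrl.move_to(q+.25*UZ,R0); ctrl.move_l(q+.15*UZ,speed=.15); ctrl.move_l(q+.1175*UZ,speed=.04); ctrl.wait(.2); st("down")
    ctrl.move_gripper(1.); ctrl.wait(.2); ctrl.move_l(q+.25*UZ,speed=.12)
E
python3 - <<'E'
from h import *
for dy in(-.06,.06):
    ctrl.move_to([.44,.22,.33],R0); ctrl.wait(.2); j=jars(.044,.06); print(j)
    if len(j)<1: break
    place(max(j,key=lambda e:e[0][0])[0],dy)
ctrl.move_to([.54,.05,.40],R0); ctrl.wait(.3); print(jars(.152,.17,-.2))
ctrl.move_to([.44,.22,.33],R0);ctrl.wait(.2); print("left on mat",jars(.044,.06)); shot("wrist","w4"); shot("side","s4"); st("end")
E
```

```text
[(array([0.54182845, 0.30130866]), array([140., 136., 124.])), (array([0.44509423, 0.31362846]), array([ 39. ,  64.5, 120. ]))]
grip t45.4 [0.5419 0.3014 0.0081] F [-0.2  0.2  1.2] w0.561 g30.0
down t50.1 [ 0.62   -0.0532  0.1177] F [-0.   0.7 -1.7] w0.563 g30.0
[(array([0.44486803, 0.31357175]), array([ 34.,  58., 110.]))]
grip t56.8 [0.4449 0.3136 0.008 ] F [ 0.2 -0.4  1. ] w0.564 g30.0
down t61.3 [0.6076 0.0662 0.1177] F [ 0.6  0.6 -1.6] w0.559 g30.0
[(array([0.60792655, 0.06480177]), array([ 48., 115., 227.])), (array([ 0.62044889, -0.05409253]), array([246., 243., 230.]))]
left on mat []
end t65.8 [0.4404 0.2195 0.3301] F [0.7 0.6 0.2] w0.998 g0.0
```

View pics/s4.png

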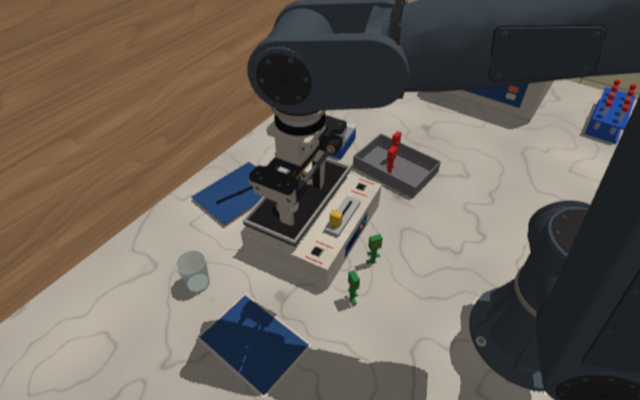

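The side view shows an empty mat, both red wedges in the tray at (393,150), and the lock at its end (336,218). The arm hides the jars, so I'll move it aside for a last look and then hand in.

Run:
```python
from h import *
ctrl.move_to([.42,.03,.40],R0); ctrl.wait(1.); 
j=jars(.154,.168,-.2); print(j); shot("wrist","w5")
ok=len(j)==2 and all(abs((e[0]-PM[:2])@UX[:2])<.05 and abs((e[0]-PM[:2])@UY[:2])<.12 for e in j)
print(ok)
if ok: print(ctrl.job_done())
```

```text
[(array([0.60744059, 0.0650181 ]), array([ 31.,  92., 190.])), (array([ 0.62023342, -0.05417967]), array([219., 212., 191.]))]
True
the job is handed in; nothing more can be done
None
```

View pics/w5.png

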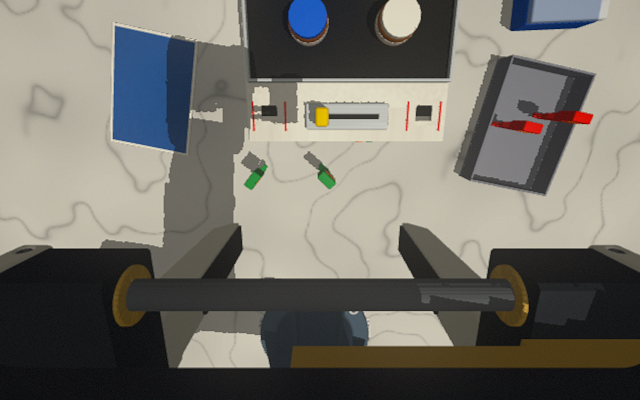

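The job is handed in, with no verdict returned: both red wedges are standing in the grey tray, the lock is at its end stop, and the two jars present (white and blue caps) stand upright on the platform; the beaker, tip box and green look-alikes were left alone.

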